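# Seat the pin in the guarded bench press

### The job

Push the bench press's work slide all the way in to its stop, and only then reach down through the window in the top of the guard and press the lever all the way down with the fingertips, so that the ram seats the steel pin in the workpiece. Let the lever spring back up and draw the hand out. Do not touch the guard at any time, pick nothing up, and leave the loose things lying around the press where they are.

Things in the scene. Friction and masses are not known exactly. Their poses are not given: they have to be found in the camera images.
- press: Bench press fixed to the desk: grey base plate 250 x 150 x 12 mm, column at the back, slide track to the right. Origin on the desk straight below the window centre; x points from the window to the column (about away from the robot; turned up to 0.3 rad), y left along the slide's travel, z up. The track spans y -0.27 to 0.065 m at x = 0.065 m (under the ram), rail tops 21 mm above the desk.
- guard: Fixed aluminium and steel cage over the press, never to be touched. Origin and axes as press. Its flat top plate, 6 mm thick, upper face 200 mm above the desk, covers x -0.060 to 0.150 m and y -0.070 to 0.070 m, apart from the window. Below are corner posts and bars; the slide runs in under the bars of the right side.
- window (a point): Centre of the rectangular window in the guard's top plate, level with the plate's upper face (200 mm above the desk); axes as press. The opening is 84 mm along x by 100 mm along y.
- lever_pad (a point): Middle of the top of the lever's black paddle (42 mm along x, 46 mm along y), below the window centre, 10 mm below the guard plate's upper face when up (190 mm above the desk); fully pressed it is 26 mm lower. The lever's pivot is 140 mm behind it (press +x), under the plate, so the pressed paddle slopes down to the front by 0.186 rad.
- lever (a joint): Lever angle in rad: 0 up (at rest), 0.186 fully down at its stop. A spring returns it; pressing the paddle takes about 2 N at first and about 8 to 10 N at the bottom with the pin being seated.
- push_plate (a point): Point on the outer (right, press -y) face of the upright dark steel push plate at the slide's outer end, 58 mm above the desk; axes as press. The plate is 50 mm wide along x, 10 mm thick, top 74 mm above the desk; push anywhere on that face above 30 mm. It moves with the slide along press +y; at home it is at x = 0.065, y = -0.165 m of the press.
- slide (a joint): Travel of the work slide in m: 0 fully out, 0.060 fully in at its stop (workpiece under the ram). It starts between 0 and 0.02, takes about 3 N to push and stays where it is left.
- pin_top (a point): Top of the steel pin, 12 mm across, that stands in the aluminium workpiece block (38 mm square) on the slide, 8 mm proud at the start, 66 mm above the desk.
- pin (a joint): How far the pin has been pressed in, in m: 0 standing proud, 0.008 flush. The ram presses it over the last part of the lever's stroke only when the slide is home; it stays in.
- screw_jar: Loose white screw jar, 64 mm across, 66 mm high, standing in front of the press. Origin at the centre of its underside.
- tape_small: Loose small roll of yellow tape, 60 mm across, 18 mm high, lying in front of the press. Origin at the centre of its underside.
- spool: Loose spool of red thread, 40 mm across, 36 mm high, standing between the guard and the track's outer end, in front of the track. Origin at the centre of its underside.
- screwdriver: Loose screwdriver with an orange handle, 167 mm long, 26 mm high, lying left of the press. Origin at the middle of its length on the desk; it lies along its own y, handle to +y.

How it is judged (in metres and radians):
On the way, in this order (a step that is already met when the one before it is completed fails the run):
1. the slide is pushed home (within 3 mm of its stop) (value of joint slide above 0.057 m), for 0.2 s.
2. with the slide home, the lever is pressed fully down (past 0.165 of 0.186 rad) and the pin is seated (pressed in more than 6.5 mm) (value of joint slide above 0.057 m and value of joint pin above 0.0065 m and value of joint lever above 0.165 rad), for 0.1 s.
At the end, for the whole second after the job is handed in: the slide is within 3 mm of its stop, the pin is pressed in more than 6.5 mm, the lever is back up (below 0.02 rad), and each loose thing is within 15 mm of where it stood (value of joint slide above 0.057 m and value of joint pin above 0.0065 m and value of joint lever below 0.02 rad and distance of each of screw_jar, tape_small, spool, screwdriver from where it was at the start of the episode below 0.015 m); the robot touches nothing.
It fails at once if the guard is touched (more than 0.5 N) (contact force between guard and anything else above 0.5 N).
It fails at once if the lever is pressed (past 0.06 rad) before the slide is home (value of joint lever above 0.06 rad and value of joint slide below 0.056 m).
It fails at once if a loose thing is shifted or lifted by more than 15 mm (distance of any of screw_jar, tape_small, spool, screwdriver from where it was at the start of the episode above 0.015 m).
It also fails if it takes over 45 s, if anything falls off the work surface, if the arm or the gripper's body presses on something with over 40 N, if the wrist force passes 120 N, or if a joint passes its speed limit or range.

### The arm

A 7-joint arm with a two-finger parallel gripper is mounted at the origin on a cart in front of the work surface, level with it; the furniture and walls round the work are solid. World frame = base frame: x ahead of the robot, y to its left, z up, the work surface at z = 0. Lengths are in mm, angles in degrees, forces in N, time in s.
With the tool pointing down it reaches from about 350 to 900 mm from the base axis. Payload 19.9 kg.
Tool frame: the origin (TCP) lies at the very end of the fingers, on their centre line; the grasp point (between the pads) lies 19 mm behind it (tcp_to_grasp is the distance from the TCP to the grasp point, in mm); x points along the fingers, y is the direction in which the jaws open and shut, and the axes are right-handed (so a half turn about x gives the same grasp; the last joint's range is limited). The gripper opens to 85 mm and grips with 20 to 120 N. Pads are 22 mm wide; open, the fingers measure 114 mm over their backs; the gripper's body (76 mm by 85 mm) begins 54 mm behind the grasp point. The pads swing forward as they close: fully open they stand 13 mm farther back than shut.
Start: joints at [-67.523, 23.915, -0.59, 92.452, 0.269, 63.638, -3.037], TCP at [262.688, 567.094, 231.26] pointing down, gripper open.
Joint ranges: [-161.28, 161.28], [-22.2, 115.67], [-73.04, 71.86], [3.21, 147.25], [-68.34, 248.33], [10.77, 114.83], [-161.83, 161.83]. Speed limits (degrees/s): [108.29, 108.29, 136.94, 136.94, 172.46, 172.46, 172.46].

### API

Orientations are given as [roll, pitch, yaw] about the fixed x, y, z axes, in that order (R = Rz(yaw) Ry(pitch) Rx(roll)).
In Python, from bench import * gives the robot as it stands. The module is installed in compiled form; this text tells all that it offers.
- The arm moves only by the tool jog_arm, never from a script. Its arguments are lists of equal length, an entry for each row: "travel": the shift along the tool's x, y, z in m, a list of three; "rot": the turn, a rotation vector about the tool's x, y, z in rad, a list of three; "gripper": the closure, from -1 (fully open) to 1 (shut), so that 0 is half open. In form: {"travel": [[dx, dy, dz], ...], "rot": [[ax, ay, az], ...], "gripper": [gripper, ...]}. A call has 1 to 10 rows; each row shifts and turns the commanded pose from where the row before left it, along the tool's axes as they then stand; what a row does not reach is not made up. A row lasts 1/12 s, in which the tool goes at most 41.7 mm and 7.16 degrees, less where a joint would pass 70% of its speed; a pose out of reach is approached as far as the arm can. A call is refused whole if a number of a shift passes 0.0417 or a number of a turn 0.125, either way. A call with a gripper value outside its range is refused whole. The fingers move at their own pace and stop on an object; "grip_force" is the grip in N (left out, the last holds). Time passes only in rows, so rows that do not move let the fingers close. It gives the time, the measured TCP pose, the force and the opening at its end, in the units of the state.
- observe(): the state, without advancing time (a new reading comes with each control period).
- capture(name): name is "side" or "top" or "wrist"; returns the picture (400x640x3 uint8, red, green, blue); there is no depth.
- get_calibration(name): a dict with "mtx" (3x3 intrinsics, pixels), "world_from_camera" (4x4, takes a point from camera to world coordinates); the wrist camera has in their place "T_tool_cam" (4x4, takes a point from camera to tool coordinates, whose origin is the TCP and whose axes are the tool frame's). Camera axes: x right, y down, z forward; pixel columns grow to the right and rows downward; lengths in mm; the calibration is good to about 2 mm. The wrist camera is an equidistant fisheye: a pixel r from the principal point sees the ray r / f radians off the axis. A picture is of the moment at which its call begins: read the wrist's pose just before it. get_calibration takes no time and is no camera call.
- sign_off(): hands the job in, once; it reports no verdict.
Trained networks look in the newest picture that a camera, given by its name, has taken for a name from the list of things; names that differ only in an ending like _2 or _b are one class to them, and where a whole thing is asked for, a point or a joint stands for the part that bears it (a point fixed in the world has none). Each returns a list of dicts, best first, with "score" (0 to 1); they miss things now and then, are a little off and sometimes report something else, mostly with a low value. They report only what shows in the picture. A call takes as long as a camera call.
- spot_in(thing, camera): "box" ([left, top, right, bottom] in pixels, round what is visible of it).
- masks_of(thing, camera): "region" (400x640 bool, what is visible of it) and "box" ([left, top, right, bottom] in pixels, round what is visible of it).
- place_of(thing, camera): "centre" ([column, row] in pixels: a listed point, or the origin of a listed thing).
The state is a dict: "t": time; "joints": joint angles; "joint_velocities": joint speeds; "effort": joint torques, N m; "position": TCP position; "ee_rot": TCP orientation; "ft_force": force on the tool from outside, world axes, zero at the start; "wrist_torque": the same for the moment, N m; "gripper_width": opening from 0.0 (shut) to 1.0 (fully open).
Only numpy, scipy, OpenCV 4.12 (cv2) and the standard library are available. Lean on these libraries where they do the work, as an engineer would, in place of code of your own. Each camera call takes 0.05 s, during which the arm holds its last target.

## Working session

There is one attempt and no reset: what is moved stays moved. The work goes in short steps, Python scripts to look and compute and a tool call to move; the robot and the scene stay as the last step left them, time stands still between calls to the robot, and variables do not carry over. Pictures are saved under pics/ and viewed, and the job is handed in when it is done.

Besides the shell and the picture viewer there is one more tool, called after ">>>" as a command line: name --argument value ..., lists and objects as JSON in quotes. jog_arm: Moves the arm, as the interface text tells. Its arguments: {"type":"object","properties":{"travel":{"type":"array"},"rot":{"type":"array"},"gripper":{"type":"array"},"grip_force":{"type":"number"}},"required":["travel","rot","gripper"]}

```bash
mkdir -p pics
python3 - <<'E'
from bench import *
import cv2
s=observe()
for k in s: print(k,s[k])
for n in ("side","top","wrist"):
    im=capture(n); cv2.imwrite(f"pics/{n}0.png",im[:,:,::-1])
    c=get_calibration(n); print(n,c)
    for th in ("press","window","lever_pad","push_plate","pin_top","screw_jar","tape_small","spool","screwdriver"):
        if n=="wrist": continue
        r=place_of(th,n)
        print(th,[(x["score"],x["centre"]) for x in r[:2]])
E
```

```text
t 0.0
joints [-67.52170388  23.94759918  -0.59120626  92.48654931   0.26675238
  63.63682548  -3.03848416]
joint_velocities [ 0.0418761  -0.0907452  -0.00169027 -0.03200615  0.02719607  0.00368263
  0.10791581]
effort [-1.62256169e-04 -8.64440346e+01  6.78604413e-01 -4.34897482e+01
  1.90356863e-02  7.43350480e-03  2.68530243e-05]
position [262.55543306 566.78998639 230.65744845]
ee_rot [ -87.86907895   89.9303986  -112.72679709]
ft_force [0.2855664  0.0937729  0.35961629]
wrist_torque [ 0.01929689 -0.05404012  0.01616932]
gripper_width 1.0008691781976646
side {'mtx': array([[384.95654591,   0.        , 317.49202339],
       [  0.        , 384.95654591, 209.05598645],
       [  0.        ,   0.        ,   1.        ]]), 'world_from_camera': array([[ 9.04159160e-01, -2.60175413e-01,  3.38828818e-01,
         2.19769115e+02],
       [-4.27036906e-01, -5.72083655e-01,  7.00256933e-01,
        -4.22258706e+02],
       [ 1.16487916e-02, -7.77836130e-01, -6.28359181e-01,
         6.73633602e+02],
       [ 0.00000000e+00,  0.00000000e+00,  0.00000000e+00,
         1.00000000e+00]])}
press [
[... 965 characters left out ...]
]
pin_top []
screw_jar [(0.71, [327.8, 263.6])]
tape_small [(0.76, [281.0, 262.4])]
spool [(0.71, [285.3, 213.6]), (0.46, [346.4, 219.7])]
screwdriver [(0.78, [233.6, 204.4])]
wrist {'mtx': array([[309.70691629,   0.        , 313.70492222],
       [  0.        , 309.70691629, 198.39273088],
       [  0.        ,   0.        ,   1.        ]]), 'T_tool_cam': array([[-4.78572404e-04, -2.86936548e-01,  9.57949471e-01,
        -1.42784331e+02],
       [ 9.99999841e-01,  1.48306545e-04,  5.44002488e-04,
         1.84518290e-01],
       [-2.98164372e-04,  9.57949579e-01,  2.86936431e-01,
        -7.32355849e+01],
       [ 0.00000000e+00,  0.00000000e+00,  0.00000000e+00,
         1.00000000e+00]])}
```

View pics/side0.png

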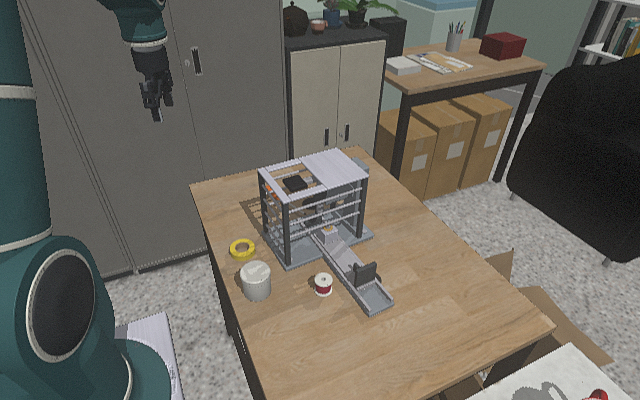

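View pics/top0.png

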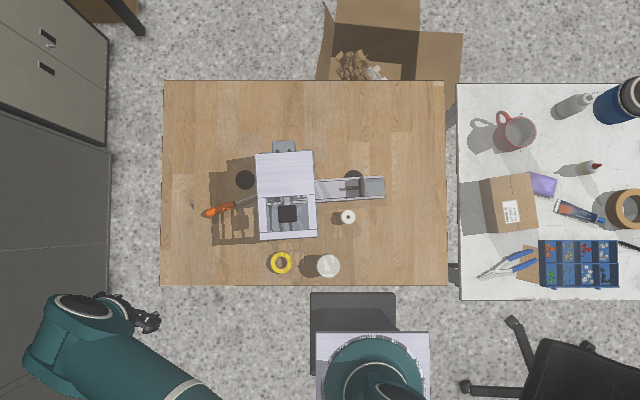

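View pics/wrist0.png

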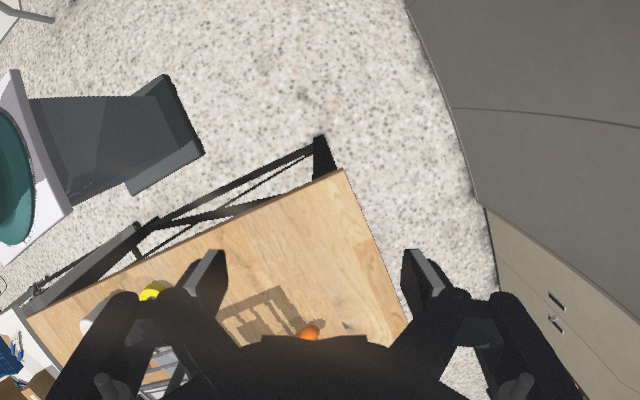

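Run:
```python
import cv2
a=cv2.imread("pics/top0.png")[135:285,195:395]; cv2.imwrite("pics/topz.png",cv2.resize(a,(800,600),interpolation=cv2.INTER_CUBIC))
a=cv2.imread("pics/side0.png")[140:320,220:440]; cv2.imwrite("pics/sidez.png",cv2.resize(a,(733,600),interpolation=cv2.INTER_CUBIC))
```

```text
(no output)
```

View pics/topz.png

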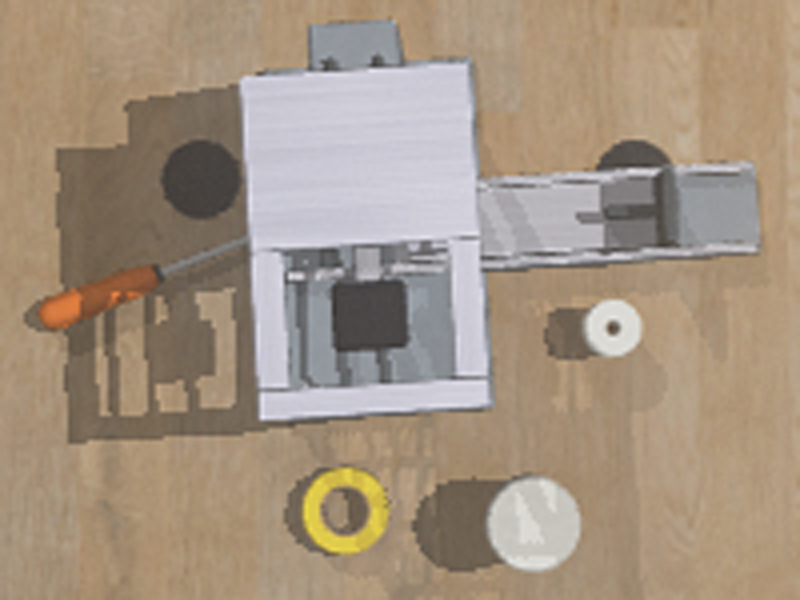

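View pics/sidez.png

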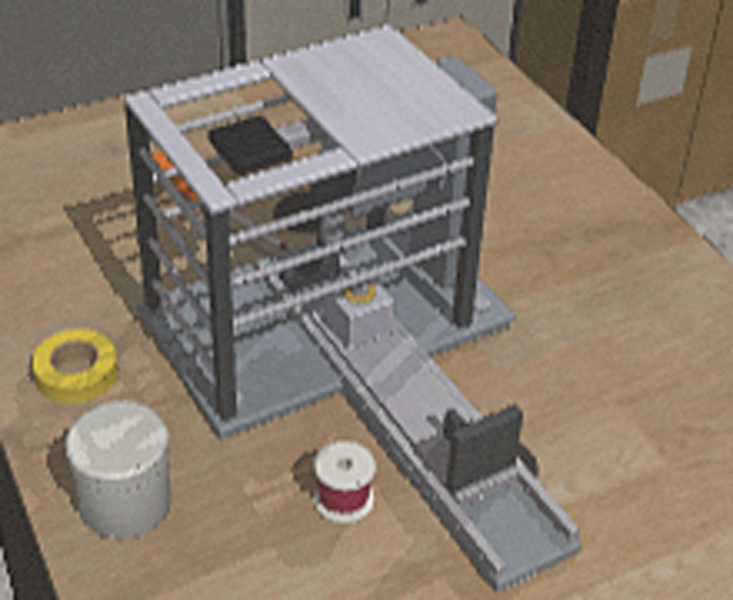

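```bash
cat > h.py <<'E'
import numpy as np
from bench import *
from scipy.optimize import least_squares
def proj(n,P):
    c=get_calibration(n);T=np.linalg.inv(c["world_from_camera"]);P=np.atleast_2d(P)
    q=P@T[:3,:3].T+T[:3,3];q=q@c["mtx"].T;return q[:,:2]/q[:,2:]
def ray(n,uv,z):
    c=get_calibration(n);W=c["world_from_camera"]
    d=W[:3,:3]@np.linalg.inv(c["mtx"])@np.array([uv[0],uv[1],1.]);o=W[:3,3]
    return o+d*(z-o[2])/d[2]
def P2W(p,P):
    x,y,a=p;P=np.atleast_2d(np.array(P,float));c,s=np.cos(a),np.sin(a)
    return np.c_[x+c*P[:,0]-s*P[:,1],y+s*P[:,0]+c*P[:,1],P[:,2]]
E
python3 - <<'E'
from h import *
C=[[150,70,200],[150,-70,200],[-60,-70,200],[-60,70,200]]
t=np.array([[240,77],[470,60],[492,408],[260,420]])/4+[195,135]
s=np.array([[388,27],[493,122],[222,210],[127,97]])/3.333+[220,140]
for ns in (["top"],["side"],["top","side"]):
    f=lambda p:np.concatenate([(proj(n,P2W(p,C))-{"top":t,"side":s}[n]).ravel() for n in ns])
    r=least_squares(f,[480,220,0],x_scale=[10,10,.1]);print(ns,r.x,np.degrees(r.x[2]),np.round(r.fun,1))
p=r.x
# lever pad and push plate: top of push plate outer edge
print("pad top",proj("top",P2W(p,[[0,0,190]])),"seen",np.array([371,316])/4+[195,135], "side",proj("side",P2W(p,[[0,0,190]])),np.array([252,142])/3.333+[220,140])
for d in (0,10,20):
    e=P2W(p,[[90,-225+d,74],[40,-225+d,74]])
    print(d,(proj("top",e)-[195,135])*4,(proj("side",e)-[220,140])*3.333)
for n,uv in (("screw_jar",(535,523)),("spool",(613,327)),("tape",(346,510))):
    print(n,ray("top",np.array(uv)/4+[195,135],{"screw_jar":66,"spool":36,"tape":18}[n]))
print("pushplate0",P2W(p,[[65,-225,58]]), "home",P2W(p,[[65,-165,58]]))
E
```

```text
['top'] [4.77649523e+02 2.24694709e+02 6.35425181e-02] 3.6407181059683595 [ 0.1 -0.3 -0.1  0.4  0.  -0.4 -0.1  0.3]
['side'] [4.77471563e+02 2.22552782e+02 8.30047538e-02] 4.755822074560072 [ 0.2 -1.1  2.6 -1.6 -1.7  0.7 -1.   0.8]
['top', 'side'] [4.77691805e+02 2.23937507e+02 7.14886430e-02] 4.095997529058695 [-0.1 -0.  -0.2  0.1  0.5 -0.7  0.5  0.5  0.7 -1.1  2.6 -1.5 -2.3  0.2
 -0.9  0.2]
pad top [[288.01392877 213.69634928]] seen [287.75 214.  ] side [[295.41986472 181.41082485]] [295.60756076 182.60426043]
0 [[703.97700812 163.24701006]
 [709.92299176 236.88384986]] [[547.99772686 433.57031866]
 [481.92065239 463.31544879]]
10 [[689.22625429 164.29908409]
 [695.133459   237.94375421]] [[538.33064629 423.08908416]
 [472.58130655 452.32116679]]
20 [[674.47348829 165.35130164]
 [680.34190342 239.00380353]] [[528.82384105 412.78162325]
 [463.40058558 441.51361806]]
screw_jar [341.82354234 120.44859275  66.        ]
spool [473.92952114  65.03490685  36.        ]
tape [347.07352074 250.3052867   18.        ]
pushplate0 [[558.5970282    4.15501206  58.        ]] home [[554.3113622   64.00175856  58.        ]]
```

```bash
cat >> h.py <<'E'
from scipy.spatial.transform import Rotation as Ro
def R(): return Ro.from_euler('xyz',observe()["ee_rot"],degrees=True)
def plan(target,Rt=None):
    s=observe();r=R();d=np.array(target)-s["position"]
    print("t",s["t"],"pos",np.round(s["position"],1),"F",np.round(s["ft_force"],1),"w",s["gripper_width"])
    print("tool travel mm",np.round(r.inv().apply(d),1))
    if Rt is not None: print("rotvec tool",np.round((r.inv()*Rt).as_rotvec(),4))
def down(yawz): # tool x down, tool z at world angle yawz deg
    a=np.radians(yawz);x=np.array([0,0,-1.]);z=np.array([np.cos(a),np.sin(a),0]);y=np.cross(z,x)
    return Ro.from_matrix(np.c_[x,y,z])
E
python3 - <<'E'
from h import *
print(np.round(R().as_matrix(),3)); print(observe()["t"])
for a in (0,3.7,-90,90,180): plan([557.5,-30,300],down(a))
E
```

```text
[[-0.     0.42   0.907]
 [-0.     0.907 -0.42 ]
 [-1.    -0.     0.   ]]
1.05
t 1.05 pos [262.7 567.1 231.2] F [-0.5  0.7 -0.4] w 1.004015529590432
tool travel mm [ -68.7 -417.9  518.5]
rotvec tool [-4.337e-01  0.000e+00  2.000e-04]
t 1.05 pos [262.7 567.1 231.2] F [-0.5  0.7 -0.4] w 1.004015529590432
tool travel mm [ -68.7 -417.9  518.5]
rotvec tool [-4.983e-01  0.000e+00  2.000e-04]
t 1.05 pos [262.7 567.1 231.2] F [-0.5  0.7 -0.4] w 1.004015529590432
tool travel mm [ -68.7 -417.9  518.5]
rotvec tool [1.137e+00 1.000e-04 1.000e-04]
t 1.05 pos [262.7 567.1 231.2] F [-0.5  0.7 -0.4] w 1.004015529590432
tool travel mm [ -68.7 -417.9  518.5]
rotvec tool [-2.0045e+00 -1.0000e-04  2.0000e-04]
t 1.05 pos [262.7 567.1 231.2] F [-0.5  0.7 -0.4] w 1.004015529590432
tool travel mm [ -68.7 -417.9  518.5]
rotvec tool [ 2.7078e+00  2.0000e-04 -0.0000e+00]
```

>>> jog_arm --travel '[[-0.02,0,0],[-0.02,0,0],[-0.02,0,0],[-0.02,0,0],[-0.02,0,0],[0,0,0]]' --rot '[[-0.1,0,0],[-0.1,0,0],[-0.1,0,0],[-0.1,0,0],[-0.098,0,0],[0,0,0]]' --gripper '[1,1,1,1,1,1]'

```text
t: 1.55
position: [263.2, 568.1, 335.4]
ee_rot: [63.0, 89.7, 67.0]
ft_force: [-0.1, 0.3, 0.6]
gripper_width: 0.146
```

Run:
```python
from h import *
plan([550,-30,330],down(3.7))
```

```text
t 1.55 pos [263.2 568.1 335.4] F [-0.1  0.3  0.6] w 0.14593443961043437
tool travel mm [   3.1 -616.9  244. ]
rotvec tool [ 0.0059  0.0024 -0.0047]
```

>>> jog_arm --travel '[[0,-0.034,0.014],[0,-0.034,0.014],[0,-0.034,0.014],[0,-0.034,0.014],[0,-0.034,0.014],[0,-0.034,0.014],[0,-0.034,0.014],[0,-0.034,0.014],[0,-0.034,0.014]]' --rot '[[0,0,0],[0,0,0],[0,0,0],[0,0,0],[0,0,0],[0,0,0],[0,0,0],[0,0,0],[0,0,0]]' --gripper '[1,1,1,1,1,1,1,1,1]'

```text
t: 2.3
position: [408.5, 268.1, 331.3]
ee_rot: [46.0, 90.0, 49.7]
ft_force: [1.1, 0.3, 0.6]
gripper_width: -0.001
```

>>> jog_arm --travel '[[0,-0.034,0.013],[0,-0.034,0.013],[0,-0.034,0.013],[0,-0.034,0.013],[0,-0.034,0.013],[0,-0.034,0.013],[0,-0.034,0.013],[0,-0.034,0.013],[0,-0.034,0.013],[0,0,0]]' --rot '[[0,0,0],[0,0,0],[0,0,0],[0,0,0],[0,0,0],[0,0,0],[0,0,0],[0,0,0],[0,0,0],[0,0,0]]' --gripper '[1,1,1,1,1,1,1,1,1,1]'

```text
t: 3.13
position: [545.7, -34.8, 331.1]
ee_rot: [-82.4, 89.9, -79.2]
ft_force: [0.5, 0.1, 0.4]
gripper_width: -0.004
```

Run:
```python
from h import *
import cv2
s=observe()
im=capture("wrist"); cv2.imwrite("pics/w1.png",im[:,:,::-1])
im=capture("top"); cv2.imwrite("pics/t1.png",cv2.resize(im[135:285,195:395,::-1],(800,600)))
for th in ("push_plate","lever_pad","window"):
    r=place_of(th,"wrist");print(th,[(x["score"],x["centre"]) for x in r[:2]])
plan([555,-25,330],down(3.7))
```

```text
push_plate [(0.88, [360.2, 172.4])]
lever_pad [(0.58, [551.8, 143.7])]
window [(0.95, [554.0, 144.8])]
t 3.3833 pos [544.2 -26.9 331.2] F [-0.5  0.4  0.3] w 0.0005051295394913992
tool travel mm [ 1.2  1.2 10.9]
rotvec tool [ 0.0008 -0.0002 -0.0003]
```

View pics/w1.png

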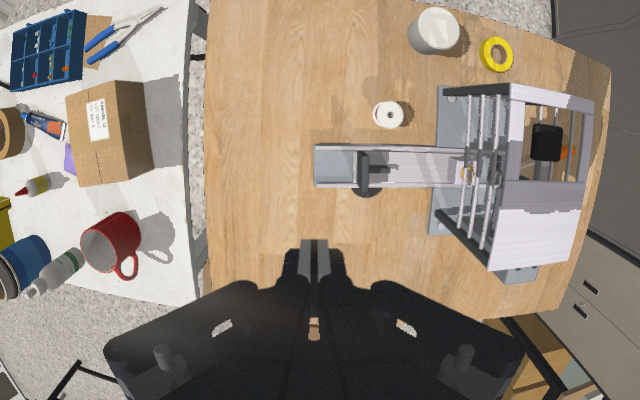

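View pics/t1.png

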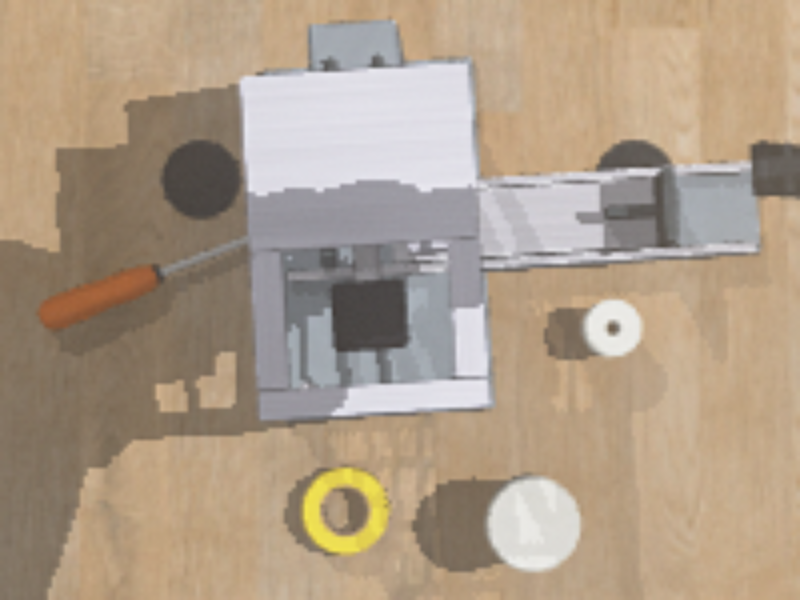

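```bash
cat >> h.py <<'E'
def wray(uv,z,pos,rot):
    c=get_calibration("wrist");K=c["mtx"];d=np.array([uv[0]-K[0,2],uv[1]-K[1,2]]);r=np.hypot(*d);th=r/K[0,0]
    v=np.r_[d/r*np.sin(th),np.cos(th)];T=c["T_tool_cam"]
    o=rot.apply(T[:3,3])+pos;w=rot.apply(T[:3,:3]@v);return o+w*(z-o[2])/w[2]
E
python3 - <<'E'
from h import *
p=np.array([544.2,-26.9,331.2]);r=R()
print("plate pt",wray((360.2,172.4),58,p,r),"window",wray((554,144.8),200,p,r),"pad",wray((546,143),190,p,r))
print("plate top edge ends outer", wray((357,150),74,p,r),wray((357,190),74,p,r))
print("spool top",wray((389,115),36,p,r))
E
```

```text
plate pt [553.98641045  38.63514783  58.        ] window [473.6348788  236.46466187 200.        ] pad [473.68688629 232.15099989 190.        ]
plate top edge ends outer [521.24764604  28.79239001  74.        ] [575.21754701  34.08635099  74.        ]
spool top [471.38121894  76.36095386  36.        ]
```

>>> jog_arm --travel '[[0.03,0,0.003],[0.03,0,0.003],[0.03,0,0.003],[0.03,0,0.003],[0.03,0,0],[0.03,0,0],[0.03,0,0],[0.02,0,0],[0,0,0]]' --rot '[[0,0,0],[0,0,0],[0,0,0],[0,0,0],[0,0,0],[0,0,0],[0,0,0],[0,0,0],[0,0,0]]' --gripper '[1,1,1,1,1,1,1,1,1]'

```text
t: 4.13
position: [554.2, -26.0, 97.8]
ee_rot: [176.9, 89.7, -179.3]
ft_force: [-0.5, -0.2, -1.0]
gripper_width: -0.002
```

Run:
```python
from h import *
import cv2
im=capture("side"); cv2.imwrite("pics/s2.png",cv2.resize(im[140:340,240:440,::-1],(600,600)))
im=capture("wrist"); cv2.imwrite("pics/w2.png",im[:,:,::-1])
plan([557,-20,40],down(3.7))
```

```text
t 4.2333 pos [556.4 -26.6 101.8] F [ 1.3 -0.2  0.2] w 0.00042326995248223744
tool travel mm [61.8  6.5  1. ]
rotvec tool [ 0.0006 -0.0005 -0.0001]
```

View pics/s2.png

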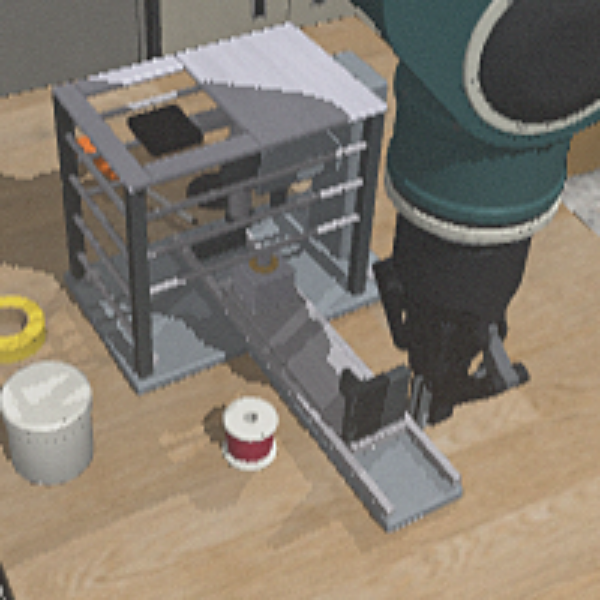

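View pics/w2.png

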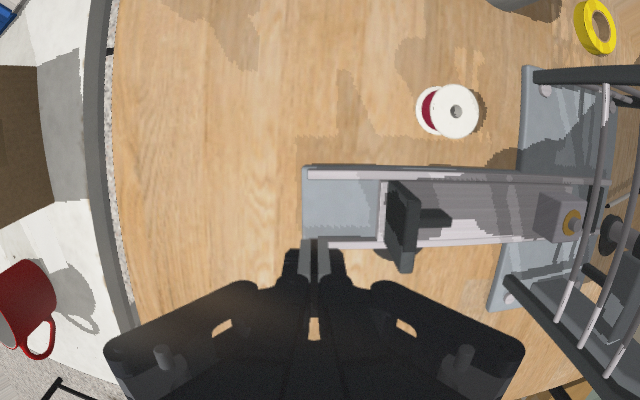

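Run:
```python
from h import *
import cv2
im=cv2.imread("pics/w2.png")
cv2.imwrite("pics/w2z.png",cv2.resize(im[150:330,240:460],(733,600),interpolation=cv2.INTER_CUBIC))
c=get_calibration("wrist");K=c["mtx"];T=c["T_tool_cam"]
def tool(uv,zp):
    d=np.array([uv[0]-K[0,2],uv[1]-K[1,2]]);r=np.hypot(*d);th=r/K[0,0]
    v=T[:3,:3]@np.r_[d/r*np.sin(th),np.cos(th)];o=T[:3,3];return o+v*(zp-o[2])/v[2]
for uv in ((303,240),(328,240),(290,250),(345,252),(283,280),(348,280),(258,283),(374,280),(104,350),(170,300)):
    print(uv,np.round(tool(uv,-11),0),np.round(tool(uv,0)))
```

```text
(303, 240) [ -6.  -5. -11.] [19. -6.  0.]
(328, 240) [ -6.   7. -11.] [18.  8.  0.]
(290, 250) [-17. -10. -11.] [  5. -12.   0.]
(345, 252) [-19.  14. -11.] [ 3. 17.  0.]
(283, 280) [-43. -11. -11.] [-25. -13.   0.]
(348, 280) [-43.  13. -11.] [-25.  16.   0.]
(258, 283) [-45. -20. -11.] [-28. -24.   0.]
(374, 280) [-43.  23. -11.] [-26.  27.   0.]
(104, 350) [-90. -61. -11.] [-81. -72.   0.]
(170, 300) [-60. -50. -11.] [-45. -59.   0.]
```

View pics/w2z.png

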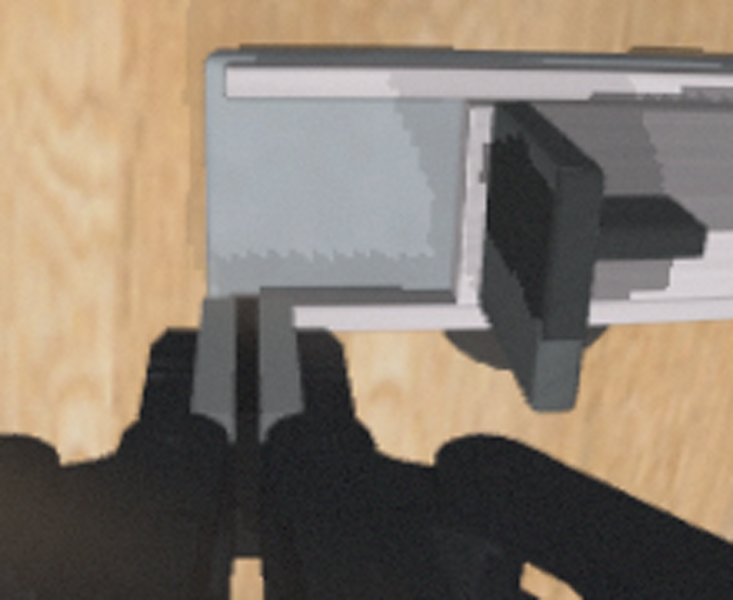

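Run:
```python
from h import *
r=down(3.7)
for p in ([554.2,-26,97.8],[556.4,-26.6,101.8]):
    print(wray((405.9,199.5),74,np.array(p),r),wray((398.4,271.5),74,np.array(p),r))
```

```text
[528.25235241  26.18750322  74.        ] [575.87580885  29.58474803  74.        ]
[531.5819134   26.94809769  74.        ] [580.34889915  30.42691677  74.        ]
```

>>> jog_arm --travel '[[0.02,0,0],[0.02,0,0],[0.02,0,0],[0,0,0],[0,0.01,0],[0,0.01,0],[0,0.01,0],[0,0.01,0],[0,0,0],[0,0,0]]' --rot '[[0,0,0],[0,0,0],[0,0,0],[0,0,0],[0,0,0],[0,0,0],[0,0,0],[0,0,0],[0,0,0],[0,0,0]]' --gripper '[1,1,1,1,1,1,1,1,1,1]'

```text
t: 5.07
position: [554.1, 13.7, 41.9]
ee_rot: [9.3, 90.0, 13.1]
ft_force: [-0.3, -0.1, -0.1]
gripper_width: -0.001
```

>>> jog_arm --travel '[[0,0.006,0],[0,0.006,0],[0,0.006,0],[0,0.005,0],[0,0.004,0],[0,0,0]]' --rot '[[0,0,0],[0,0,0],[0,0,0],[0,0,0],[0,0,0],[0,0,0]]' --gripper '[1,1,1,1,1,1]'

```text
t: 5.57
position: [552.1, 40.7, 41.2]
ee_rot: [107.9, 90.0, 111.7]
ft_force: [-0.5, 0.1, 0.2]
gripper_width: 0.001
```

Run:
```python
from h import *
import cv2
im=capture("wrist"); cv2.imwrite("pics/w3.png",im[:,:,::-1])
plan([554,50,42],down(4))
```

```text
t 5.6167 pos [552.   40.3  41.2] F [ 0.7  0.5 -0.2] w 0.00043763020148746744
tool travel mm [-0.8  9.6  2.6]
rotvec tool [-0.0047 -0.0003 -0.0002]
```

View pics/w3.png

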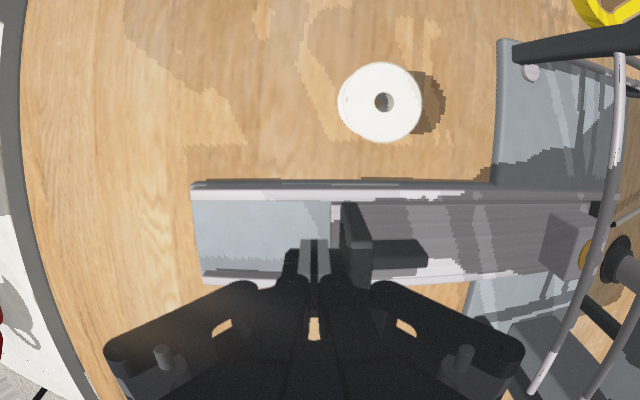

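>>> jog_arm --travel '[[0,0.005,0],[0,0.004,0],[0,0.004,0]]' --rot '[[0,0,0],[0,0,0],[0,0,0]]' --gripper '[1,1,1]'

```text
t: 5.87
position: [551.2, 52.7, 41.2]
ee_rot: [-141.3, 90.0, -137.6]
ft_force: [-0.8, -3.8, 0.2]
gripper_width: 0.003
```

>>> jog_arm --travel '[[0,0.004,0],[0,0.003,0]]' --rot '[[0,0,0],[0,0,0]]' --gripper '[1,1]'

```text
t: 6.03
position: [551.0, 55.2, 41.3]
ee_rot: [-89.5, 89.7, -86.0]
ft_force: [2.3, -44.2, 1.8]
gripper_width: -0.004
```

>>> jog_arm --travel '[[0,-0.002,0],[0,0,0],[0,-0.015,0],[0,-0.025,0],[0,-0.02,0],[0,0,0]]' --rot '[[0,0,0],[0,0,0],[0,0,0],[0,0,0],[0,0,0],[0,0,0]]' --gripper '[1,1,1,1,1,1]'

```text
t: 6.53
position: [554.9, -6.1, 41.5]
ee_rot: [-81.4, 89.9, -77.9]
ft_force: [-1.0, -0.8, 0.2]
gripper_width: -0.002
```

>>> jog_arm --travel '[[-0.04,0,0],[-0.04,0,0],[-0.04,0,0],[-0.04,0,0],[-0.04,0,0],[-0.04,0,0],[-0.04,0,0],[0,0,0]]' --rot '[[0,0,0],[0,0,0],[0,0,0],[0,0,0],[0,0,0],[0,0,0],[0,0,0],[0,0,0]]' --gripper '[1,1,1,1,1,1,1,1]'

```text
t: 7.2
position: [557.0, -1.7, 328.9]
ee_rot: [6.3, 89.4, 10.0]
ft_force: [0.4, -0.5, 1.2]
gripper_width: 0.001
```

Run:
```python
from h import *
import cv2
im=capture("top"); cv2.imwrite("pics/t4.png",cv2.resize(im[135:285,195:395,::-1],(800,600),interpolation=cv2.INTER_CUBIC))
im=capture("side"); cv2.imwrite("pics/s4.png",cv2.resize(im[140:320,220:440,::-1],(733,600),interpolation=cv2.INTER_CUBIC))
p=[477.7,224.4,.068]
for d in (50,57,60):
    e=P2W(p,[[90,-225+d,74],[40,-225+d,74]])
    print(d,(proj("top",e)-[195,135])*4,(proj("side",e)-[220,140])*3.333)
plan([477.7,224.4,320],down(4))
```

```text
50 [[630.05031862 169.36186367]
 [635.5438961  243.06049376]] [[500.37587948 383.01984199]
 [435.74011998 410.15505535]]
57 [[619.71490145 170.06296868]
 [625.18125687 243.76689609]] [[494.1626399  376.23111469]
 [429.75386377 403.04978449]]
60 [[615.28514293 170.36346219]
 [620.73983019 244.0696601 ]] [[491.52123407 373.34505443]
 [427.20943883 400.02972858]]
t 7.3 pos [555.3  -1.5 322.8] F [-0.9  0.3  0.2] w -0.004733409520555729
tool travel mm [  2.7 230.4 -62.7]
rotvec tool [-0.0047  0.0028 -0.0007]
```

View pics/t4.png

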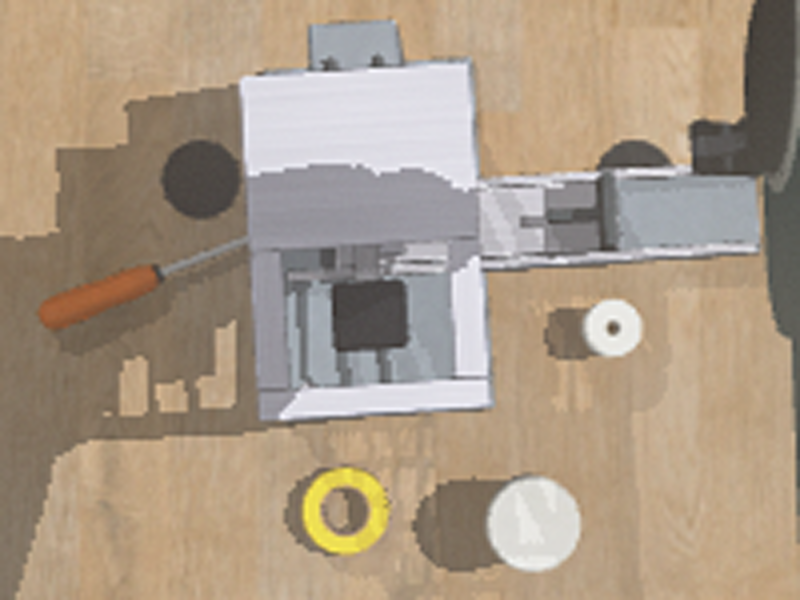

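View pics/s4.png

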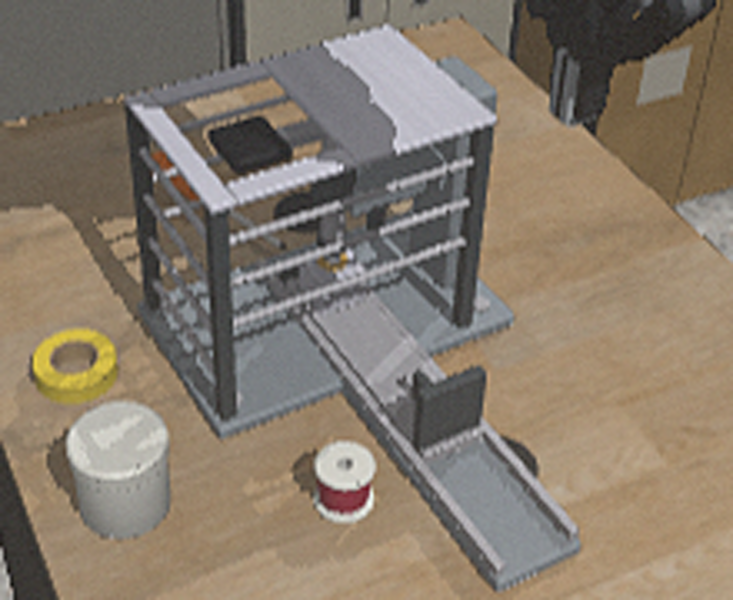

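>>> jog_arm --travel '[[0,0.029,-0.008],[0,0.029,-0.008],[0,0.029,-0.008],[0,0.029,-0.008],[0,0.029,-0.008],[0,0.029,-0.008],[0,0.029,-0.008],[0,0.027,-0.007],[0,0,0],[0,0,0]]' --rot '[[0,0,0],[0,0,0],[0,0,0],[0,0,0],[0,0,0],[0,0,0],[0,0,0],[0,0,0],[0,0,0],[0,0,0]]' --gripper '[1,1,1,1,1,1,1,1,1,1]'

```text
t: 8.13
position: [476.0, 224.7, 320.0]
ee_rot: [-158.9, 89.9, -155.0]
ft_force: [-0.3, -1.3, -0.4]
gripper_width: -0.002
```

Run:
```python
from h import *
import cv2
s=observe()
im=capture("wrist"); cv2.imwrite("pics/w5.png",im[:,:,::-1])
r=place_of("window","wrist");l=place_of("lever_pad","wrist")
for q,z in ((r,200),(l,190)):
    if q: print(q[0],wray(q[0]["centre"],z,s["position"],down(4)))
plan([477.7,224.4,215],down(4))
```

```text
{'centre': [317.0, 195.1], 'score': 0.95} [481.29696267 228.4422798  190.        ]
t 8.2833 pos [477.3 222.3 320.7] F [-0.7  0.4  0.2] w -0.0009209407440541332
tool travel mm [105.7   2.2   0.6]
rotvec tool [-0.0068 -0.0009  0.0007]
```

View pics/w5.png

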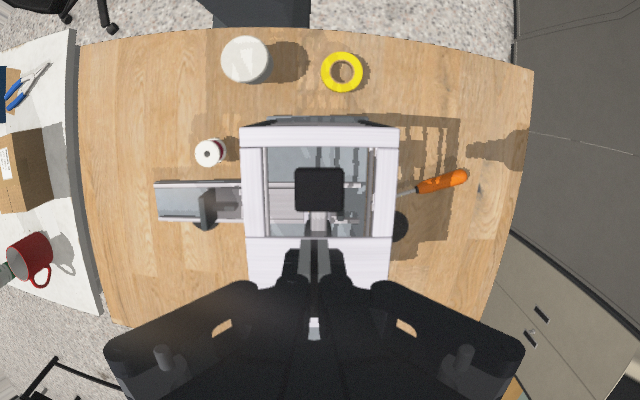

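>>> jog_arm --travel '[[0.025,0.002,0.001],[0.025,0.001,0],[0.025,0,0],[0.02,0,0],[0,0,0],[0,0,0]]' --rot '[[0,0,0],[0,0,0],[0,0,0],[0,0,0],[0,0,0],[0,0,0]]' --gripper '[1,1,1,1,1,1]'

```text
t: 8.78
position: [478.0, 225.3, 226.1]
ee_rot: [-143.0, 89.9, -139.4]
ft_force: [-0.5, 0.5, 0.2]
gripper_width: -0.004
```

Run:
```python
from h import *
import cv2
s=observe()
im=capture("wrist"); cv2.imwrite("pics/w6.png",im[100:400,170:470][:,:,::-1].repeat(2,0).repeat(2,1))
l=place_of("lever_pad","wrist")
if l: print(l[0],wray(l[0]["centre"],190,s["position"],down(4)))
im=capture("side"); cv2.imwrite("pics/s6.png",cv2.resize(im[100:280,220:440,::-1],(733,600),interpolation=cv2.INTER_CUBIC))
im=capture("top"); cv2.imwrite("pics/t6.png",cv2.resize(im[135:285,195:395,::-1],(800,600),interpolation=cv2.INTER_CUBIC))
plan([479,226,190],down(4))
```

```text
{'centre': [318.9, 229.2], 'score': 0.7} [478.35097841 228.93077026 190.        ]
t 8.9833 pos [478.7 226.3 227.7] F [ 0.1 -0.1  0. ] w -0.0014682998711255226
tool travel mm [37.7 -0.3  0.3]
rotvec tool [-0.0061  0.0018 -0.0009]
```

View pics/w6.png

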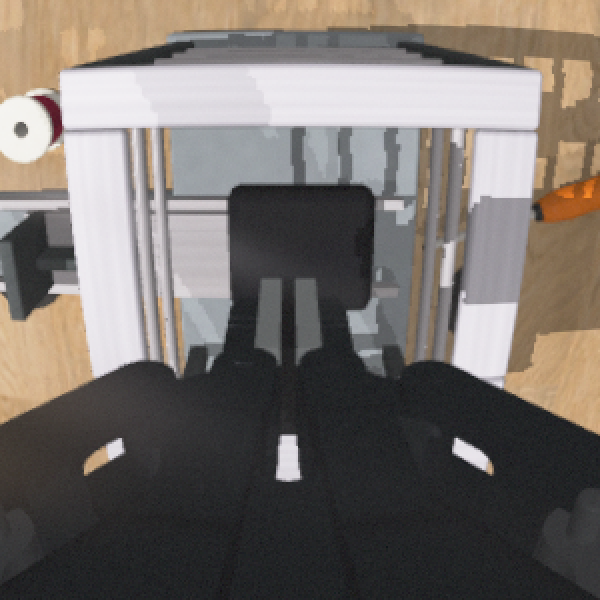

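View pics/s6.png

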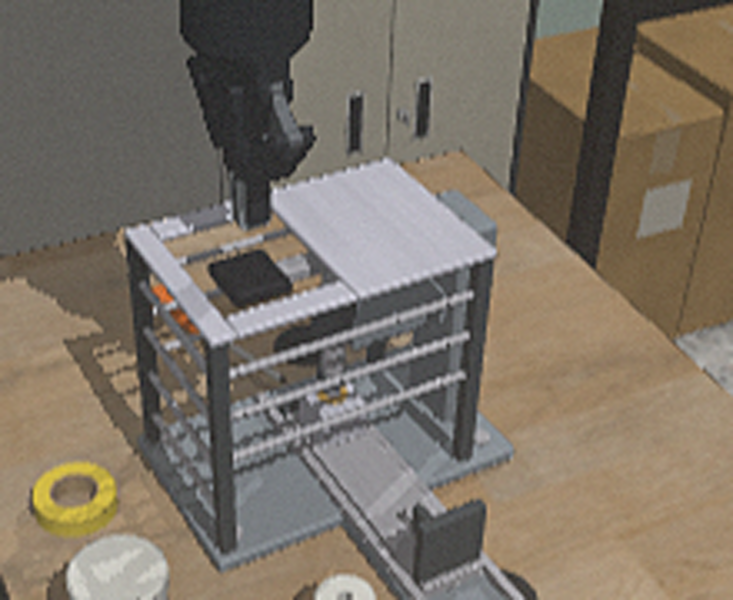

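Run:
```python
from h import *
import cv2
im=capture("side"); cv2.imwrite("pics/s6z.png",cv2.resize(im[100:180,260:330,::-1],(700,800),interpolation=cv2.INTER_CUBIC)[:600])
c=get_calibration("side");W=c["world_from_camera"];r=down(4);p=observe()["position"];print(p)
def f(zuv,zp):
    uv=np.array(zuv)/3.333+[220,100]
    d=W[:3,:3]@np.linalg.inv(c["mtx"])@np.r_[uv,1];o=W[:3,3]
    n=r.apply([0,0,1]);k=((p-o)@n+zp)/(d@n);return r.inv().apply(o+d*k-p)
for uv in ((255,228),(275,180),(288,178),(310,140),(312,128),(190,60)):
    print(uv,*[np.round(f(uv,z)) for z in (-12,0,12)])
```

```text
[478.54645551 226.32970134 227.5003909 ]
(255, 228) [-17. -32. -12.] [ 1. -7.  0.] [19. 17. 12.]
(275, 180) [-65. -60. -12.] [-49. -36.   0.] [-34. -13.  12.]
(288, 178) [-75. -76. -12.] [-59. -53.  -0.] [-44. -30.  12.]
(310, 140) [-111. -101.  -12.] [-97. -79.  -0.] [-84. -58.  12.]
(312, 128) [-119. -103.  -12.] [-106.  -82.    0.] [-92. -60.  12.]
(190, 60) [-91.  53. -12.] [-77.  82.  -0.] [-62. 110.  12.]
```

View pics/s6z.png

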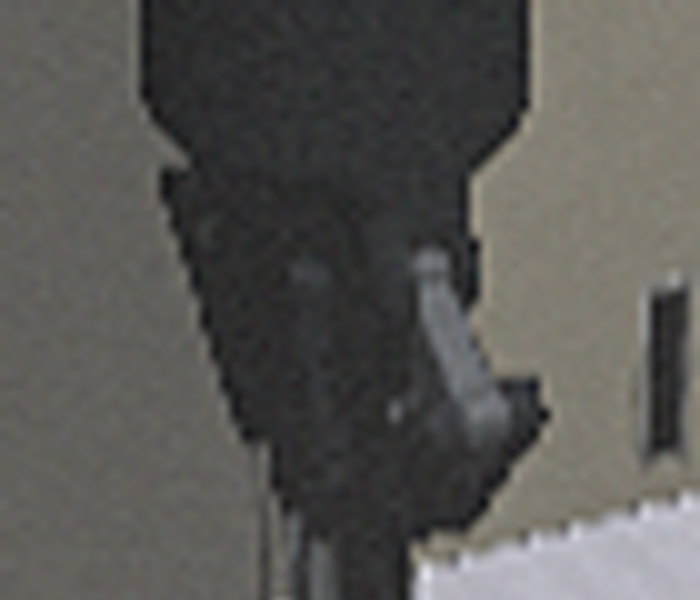

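>>> jog_arm --travel '[[0.008,0.002,0],[0.008,0,0],[0.008,0,0],[0.008,0,0],[0,0,0]]' --rot '[[0,0,0],[0,0,0],[0,0,0],[0,0,0],[0,0,0]]' --gripper '[1,1,1,1,1]'

```text
t: 9.45
position: [477.1, 227.8, 192.3]
ee_rot: [-149.3, 89.8, -145.6]
ft_force: [0.0, -0.2, -0.2]
gripper_width: 0.0
```

Run:
```python
from h import *
import cv2
im=capture("wrist"); cv2.imwrite("pics/w7.png",im[100:400,170:470][:,:,::-1].repeat(2,0).repeat(2,1))
im=capture("side"); cv2.imwrite("pics/s7.png",cv2.resize(im[100:220,240:390,::-1],(750,600),interpolation=cv2.INTER_CUBIC))
plan([479,228,190],down(4))
```

```text
t 9.55 pos [477.8 228.1 193.9] F [-0.5 -1.  -1.1] w -0.0012536201590446225
tool travel mm [ 3.9 -0.1  1.2]
rotvec tool [-0.0057 -0.0008  0.0006]
```

View pics/w7.png

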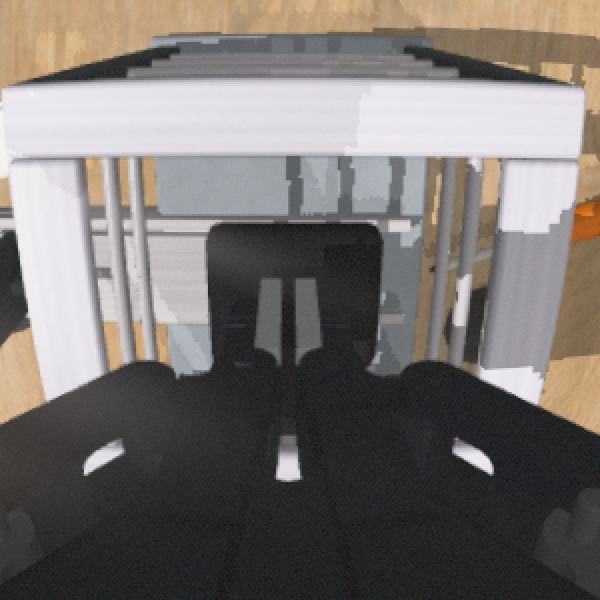

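View pics/s7.png

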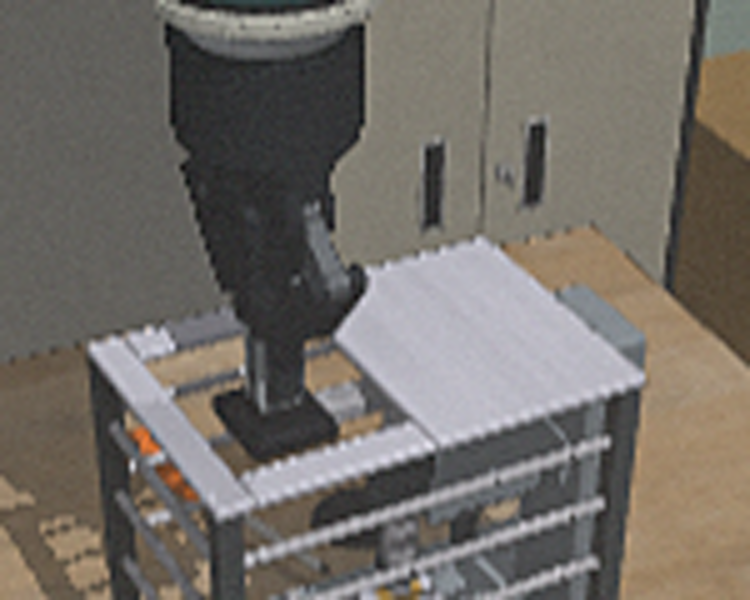

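>>> jog_arm --travel '[[0.004,0,0],[0.004,0,0],[0.004,0,0],[0.004,0,0],[0.004,0,0],[0,0,0]]' --rot '[[0,0,0],[0,0,0],[0,0,0],[0,0,0],[0,0,0],[0,0,0]]' --gripper '[1,1,1,1,1,1]'

```text
t: 10.05
position: [478.1, 228.3, 173.9]
ee_rot: [10.8, 90.0, 14.5]
ft_force: [-0.9, 1.1, 4.7]
gripper_width: -0.001
```

Run:
```python
from h import *
import cv2
im=capture("side"); cv2.imwrite("pics/s8.png",cv2.resize(im[100:220,240:390,::-1],(750,600),interpolation=cv2.INTER_CUBIC))
plan([479,228,165],down(4))
```

```text
t 10.1 pos [478.1 228.3 174.1] F [-1.7  0.8  5.5] w 0.0018765245153520807
tool travel mm [ 9.1 -0.4  0.9]
rotvec tool [-0.0056  0.0004 -0.0001]
```

View pics/s8.png

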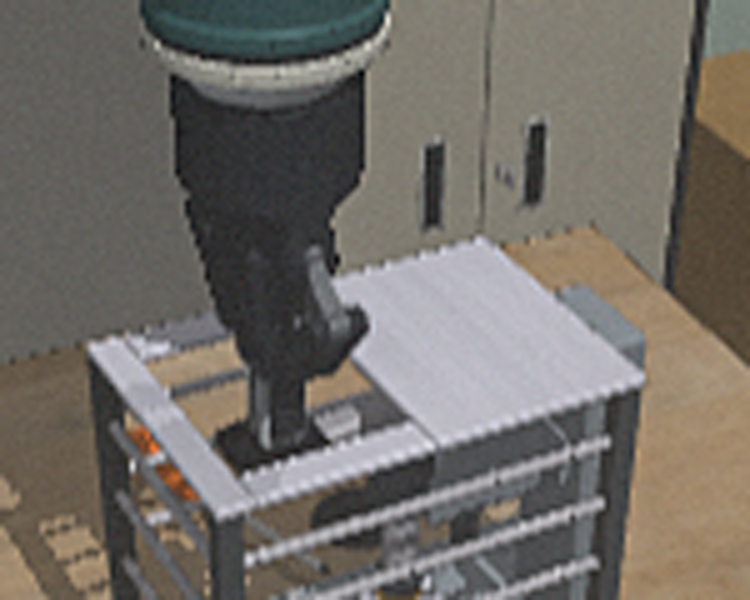

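>>> jog_arm --travel '[[0.002,0,0],[0.002,0,0],[0.002,0,0],[0,0,0]]' --rot '[[0,0,0],[0,0,0],[0,0,0],[0,0,0]]' --gripper '[1,1,1,1]'

```text
t: 10.43
position: [478.4, 228.4, 168.4]
ee_rot: [17.2, 89.9, 20.9]
ft_force: [0.9, 0.5, 6.7]
gripper_width: -0.004
```

>>> jog_arm --travel '[[0.0015,0,0],[0,0,0]]' --rot '[[0,0,0],[0,0,0]]' --gripper '[1,1]'

```text
t: 10.6
position: [478.5, 228.4, 167.0]
ee_rot: [18.1, 89.9, 21.7]
ft_force: [0.8, -0.3, 7.7]
gripper_width: -0.001
```

>>> jog_arm --travel '[[0.0015,0,0],[0,0,0]]' --rot '[[0,0,0],[0,0,0]]' --gripper '[1,1]'

```text
t: 10.77
position: [478.6, 228.4, 165.6]
ee_rot: [17.1, 89.9, 20.8]
ft_force: [1.2, -0.1, 8.3]
gripper_width: 0.001
```

>>> jog_arm --travel '[[0.001,0,0],[0,0,0]]' --rot '[[0,0,0],[0,0,0]]' --gripper '[1,1]'

```text
t: 10.93
position: [478.8, 228.4, 165.0]
ee_rot: [19.9, 89.9, 23.6]
ft_force: [0.1, -1.5, 13.9]
gripper_width: -0.002
```

>>> jog_arm --travel '[[0.001,0,0],[0,0,0],[0,0,0]]' --rot '[[0,0,0],[0,0,0],[0,0,0]]' --gripper '[1,1,1]'

```text
t: 11.18
position: [478.9, 228.5, 164.5]
ee_rot: [23.9, 89.9, 27.5]
ft_force: [-3.4, -2.4, 21.2]
gripper_width: -0.002
```

Run:
```python
from h import *
import cv2
im=capture("side"); cv2.imwrite("pics/s9.png",cv2.resize(im[120:270,240:390,::-1],(600,600),interpolation=cv2.INTER_CUBIC))
plan([479,228,165],down(4))
```

```text
t 11.2333 pos [478.8 228.5 164.5] F [-3.4 -2.5 21.1] w -0.0010970098678185524
tool travel mm [-0.5 -0.5  0.1]
rotvec tool [-0.0058  0.0023 -0.001 ]
```

View pics/s9.png

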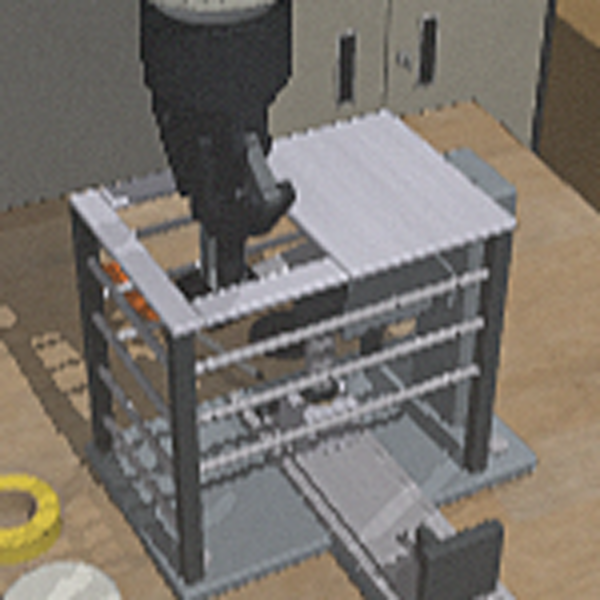

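>>> jog_arm --travel '[[-0.006,0,0],[-0.01,0,0],[-0.01,0,0],[-0.01,0,0],[-0.02,0,0],[-0.03,0,0],[-0.03,0,0],[-0.03,0,0],[0,0,0]]' --rot '[[0,0,0],[0,0,0],[0,0,0],[0,0,0],[0,0,0],[0,0,0],[0,0,0],[0,0,0],[0,0,0]]' --gripper '[1,1,1,1,1,1,1,1,1]'

```text
t: 11.98
position: [479.4, 228.8, 315.2]
ee_rot: [27.5, 89.6, 31.2]
ft_force: [0.4, 0.1, -0.1]
gripper_width: 0.003
```

>>> jog_arm --travel '[[0,0.03,0],[0,0.03,0],[0,0.03,0],[0,0.03,0],[0,0.03,0],[0,0.03,0],[0,0,0]]' --rot '[[0,0,0],[0,0,0],[0,0,0],[0,0,0],[0,0,0],[0,0,0],[0,0,0]]' --gripper '[1,1,1,1,1,1,1]'

```text
t: 12.57
position: [463.9, 413.3, 308.6]
ee_rot: [154.6, 89.9, 158.6]
ft_force: [-0.2, 1.1, -0.5]
gripper_width: 0.004
```

Run:
```python
from h import *
import cv2
im=capture("side"); cv2.imwrite("pics/sA.png",cv2.resize(im[140:320,220:440,::-1],(733,600),interpolation=cv2.INTER_CUBIC))
im=capture("top"); cv2.imwrite("pics/tA.png",cv2.resize(im[135:285,195:395,::-1],(800,600),interpolation=cv2.INTER_CUBIC))
plan([479,228,165],down(4))
```

```text
t 12.6667 pos [465.8 408.5 308.9] F [-0.3 -0.  -0.5] w -0.00023343423433759043
tool travel mm [ 144.  -180.9    1.4]
rotvec tool [-0.004  -0.0007  0.0009]
```

View pics/sA.png

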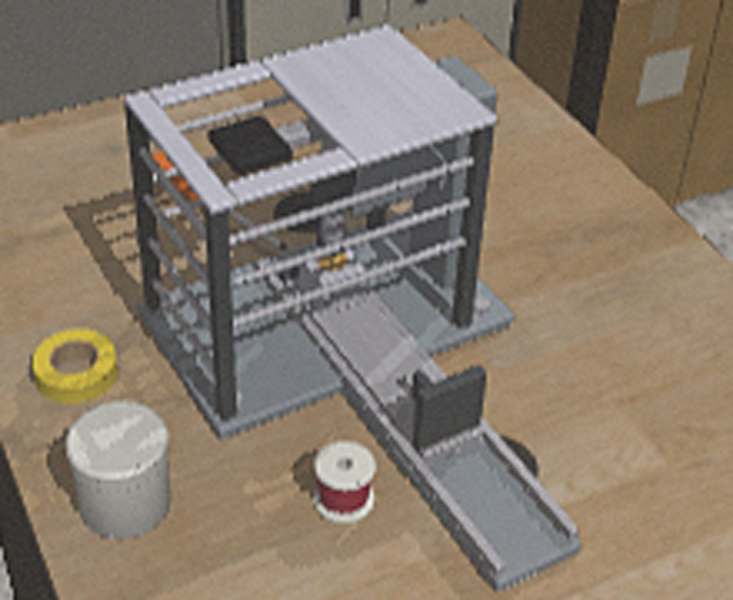

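View pics/tA.png

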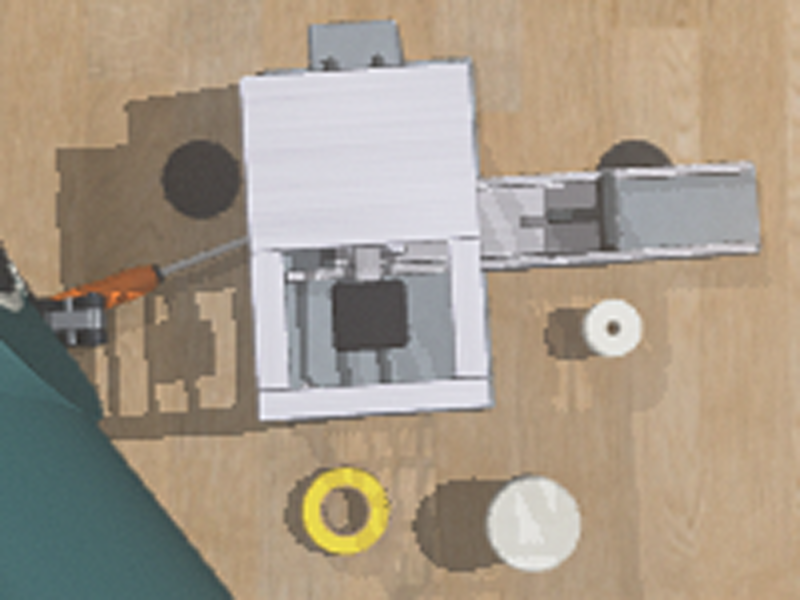

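Run:
```python
import cv2,numpy as np
a=cv2.imread("pics/s4.png")[225:305,290:390];b=cv2.imread("pics/sA.png")[225:305,290:390]
cv2.imwrite("pics/cmp.png",cv2.resize(np.hstack([a,b]),(800,320)))
```

```text
(no output)
```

View pics/cmp.png

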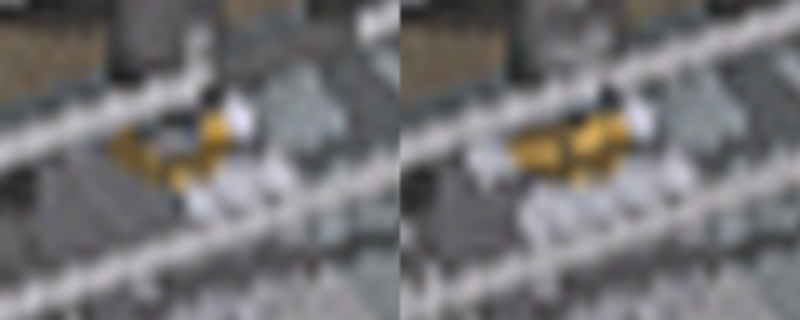

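```bash
python3 -c "
from bench import *
print(observe()['ft_force']);print(sign_off())"
```

```text
[-0.31987767 -0.03602321 -0.51077613]
the job is handed in; nothing more can be done
None
```

I pushed the slide home, then pressed the lever to its stop through the window. The lever sprang back and I lifted the hand straight out. I handed the job in at about 12.7 s, and no verdict was reported.

- **Slide:** It stopped hard, with about 44 N measured at the wrist. That reading was on the shut fingers, and I took the 40 N limit to cover only the arm and gripper body. In the top view the push plate sits where a slide travel of about 60 mm would put it.
- **Lever:** The force rose from about 8 N to 21 N over the last millimetre, at TCP height 164.5 mm, which is where the lever's stop should be. The last pictures show the paddle back up.
- **Pin:** The side view shows it no longer standing proud. That picture is coarse and partly behind the guard bars, so I could not measure the depth.
- **Loose things:** The jar, tape and spool lie where they were in the first pictures. In the last top view the hand hides the end of the screwdriver's handle, but the part that shows has not moved.
- **Guard:** I saw no sign of contact in the pictures or forces, but had no direct reading for it.
- **Disagreement:** The wrist camera put the press 2–4 mm further to the robot's left (+y) than the two fixed cameras. I aimed at the paddle with a compromise between the two, well within the window.

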